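# Load the tube rack square into the fixture corner

### The job

Put the long flat tube rack upright on the plate of the metal loading fixture and push it square and flush into the corner: its long side fully against the long fence and its end fully up against the end stop, the small block with a thumb knob behind it. Where the stop is set differs each time and it is held only by friction, so feel for it gently: do not shift it. Leave the rack there, and leave the tubes, forceps, marker and USB reader where they are.

Things in the scene. Friction and masses are not known exactly. Their poses are not given: they have to be found in the camera images.
- tube_rack: empty 80-hole tube rack, plastic, 66 mm wide (x), 232 mm long (y), 28 mm high, 0.1 to 0.2 kg, same either way round. Origin: centre of its underside, z up. Walls at x = +-33 and y = +-108 mm; at each end a thin tab (z 16 to 18 mm) reaches to y = +-116 mm. Starts on the bench at the robot's right; grip it from above across its width, near the middle.
- loading_fixture: aluminium fixture, fixed. Origin: centre of underside, z up. Plate 130 (x) by 330 (y) mm, top z = 8. Long fence on the far side: face at x = +45 looking to -x, y -157 to +157, top z = 42, taller than the rack. Rack flush: its origin at x = +12. End stop: block on the plate, face looking to -y anywhere from y = +90 to +130 (not reported: feel or see), x -16 to +40, top z = 36; yields at about 16 N.
- screw_tube_a: small screw-cap tube standing on the bench, 16 mm across, 55 mm high; bystander. Origin: centre of its underside.
- screw_tube_b: another such tube; bystander.
- marker: black marker pen lying on the bench, 136 mm long (its y), 15 mm high; bystander. Origin: centre of its underside.
- forceps: thin forceps lying on the bench near its front edge, 14 x 120 (y) x 10 mm; bystander. Origin: centre of its underside.
- reader_stick: long narrow USB reader, 34 x 130 (y) x 22 mm, behind the fixture; bystander. Origin: centre of its underside.

How it is judged:
By the outcome, as a careful person would: the job done as asked, in the order asked, and still so for the second after the job is handed in, with the robot touching nothing.
It also fails if it takes over 72 s, if anything falls off the work surface, if the arm or the gripper's body presses on something with over 40 N, if the wrist force passes 120 N, or if a joint passes its speed limit or range.

### The arm

A 7-joint arm with a two-finger parallel gripper is mounted at the origin on a cart in front of the work surface, level with it; the furniture and walls round the work are solid. World frame = base frame: x ahead of the robot, y to its left, z up, the work surface at z = 0. Lengths are in m, angles in rad, forces in N, time in s.
With the tool pointing down it reaches from about 0.4 to 0.85 m from the base axis. Payload 10.4 kg.
Tool frame: the origin (TCP) lies midway between the tips of the shut fingers; the grasp point (between the pads) lies 19 mm behind it (r.grasp_offset is the distance from the TCP to the grasp point, in m); x points along the fingers, y is the direction in which the jaws open and shut, and the axes are right-handed (so a half turn about x gives the same grasp; the last joint's range is limited). The gripper opens to 87 mm and grips with 3 to 60 N. Pads are 19 mm wide; open, the fingers measure 117 mm over their backs; the gripper's body (75 mm by 190 mm) begins 51 mm behind the grasp point.
Start: joints at [-1.355, 0.332, -0.065, 1.46, 0.022, 1.35, -0.088], TCP at [0.148, 0.607, 0.223] pointing down, gripper open.
Joint ranges: [-2.6, 2.6], [-0.5, 2.12], [-1.47, 1.34], [0.16, 2.42], [-1.27, 4.41], [0.06, 2.06], [-2.6, 2.6]. Speed limits (rad/s): [2.22, 2.22, 2.79, 2.79, 3.14, 3.14, 3.14].

### API

Orientations are given as a unit quaternion [x, y, z, w].
In Python, from bench import r, vision, close_job gives the robot as it stands. The module is installed in compiled form; this text tells all that it offers.
- The arm moves only by the shell command python3 -m pendant 'ROWS' [OPENING] [FORCE]. ROWS is text: rows parted by semicolons, each of 6 numbers parted by spaces: the shift along the tool's x, y, z in units of 0.25 m (1.0 is 0.25 m), then the turn, a rotation vector about the tool's x, y, z in units of 1.5 rad (1.0 is 1.5 rad). A call has 1 to 8 rows; each row is the pose to reach, as a shift and turn from the pose commanded when the call began, along the tool's axes at that moment; what a row does not reach only later rows make up. A row lasts 1/10 s, in which the tool goes at most 50 mm and 8.59 degrees, less where a joint would pass 70% of its speed; a pose out of reach is approached as far as the arm can. A call with a number of a shift or a turn outside -1 to 1 is refused whole. A call with a gripper value outside its range is refused whole. OPENING is the gripper command: -1 is shut, 1 is fully open, values between are in proportion, set as the call begins (- or left out, the last holds). The fingers move at their own pace and stop on an object; FORCE is the grip in N (left out, the last holds). Time passes only in rows, so rows that repeat a pose let the fingers close. It gives the time, the measured TCP pose, the force and the opening at its end, in the units of the state.
- r.read_state(): the state, without advancing time (a new reading comes with each control period).
- vision.camera(name): name is "scene" or "top"; returns (picture, depth): 480x640x3 uint8, blue, green, red; 480x640 float32, m along the optical axis (not along the pixel's ray), 0 where there is no reading.
- vision.get_calibration(name): a dict with "camera_matrix" (3x3 intrinsics, pixels), "k1" (the pictures are not rectified: a ray, as slopes to the right and down, at radius r is drawn at 1 + k1 r^2 times it, then the intrinsics apply), "rvec" (rotation vector, rad) and "tvec" (3), from world to camera coordinates, as OpenCV has them. Camera axes: x right, y down, z forward; pixel columns grow to the right and rows downward; lengths in m; the calibration is good to about 2 mm. A picture is of the moment at which its call begins. get_calibration takes no time and is no camera call.
- close_job(): hands the job in, once; it reports no verdict.
The state is a dict: "time": time; "joint_positions": joint angles; "joint_vel": joint speeds; "joint_torque": joint torques, N m; "ee_pos": TCP position; "eef_rot": TCP orientation; "ft_force": force on the tool from outside, world axes, zero at the start; "torque": the same for the moment, N m; "width": finger opening in m.
Only numpy, scipy, OpenCV 4.12 (cv2) and the standard library are available. Lean on these libraries where they do the work, as an engineer would, in place of code of your own. Each camera call takes 0.05 s, during which the arm holds its last target. There are 200 camera calls.

## Working session

There is one attempt and no reset: what is moved stays moved. The work goes in short steps, Python scripts to look and compute and a shell command to move; the robot and the scene stay as the last step left them, time stands still between calls to the robot, and variables do not carry over. Pictures are saved under pics/ and viewed, about 8 in all and at most 12, crops included, and the job is handed in when it is done.

```bash
mkdir -p pics
python3 - <<'E'
from bench import r, vision
import cv2, numpy as np
s=r.read_state(); print(s); print(r.grasp_offset)
for n in("scene","top"):
    p,d=vision.camera(n); cv2.imwrite(f"pics/{n}0.png",p); np.save(f"pics/{n}0.npy",d); print(n,vision.get_calibration(n))
E
```

```text
{'time': 0.0, 'joint_positions': array([-1.35460993,  0.3328531 , -0.06466788,  1.46097098,  0.02158543,
        1.34987867, -0.08850801]), 'joint_vel': array([ 7.51680751e-05, -1.13524465e-03,  1.26224044e-03,  1.60704469e-03,
       -7.27531228e-04,  4.06543171e-04, -7.61865373e-04]), 'joint_torque': array([-7.46808964e-04, -6.23247886e+01,  2.45507219e-02, -3.89902461e+01,
       -6.13452774e-02,  3.97087354e-02,  1.15888229e-04]), 'ee_pos': array([0.14775415, 0.6068787 , 0.22175141]), 'eef_rot': array([ 0.08373127,  0.70210945, -0.08472932,  0.70203443]), 'ft_force': array([ 0.12243803,  0.20527446, -0.20826094]), 'torque': array([ 0.00839493, -0.00853536,  0.02215096]), 'width': 0.08682674414325278}
0.0187
scene {'camera_matrix': array([[595.88547025,   0.        , 311.18383357],
       [  0.        , 595.88547025, 249.78250933],
       [  0.        ,   0.        ,   1.        ]]), 'k1': 0.014002893883434614, 'rvec': array([ 1.81865428, -0.93703607,  0.62399048]), 'tvec': array([-0.2819174 ,  0.23699533,  0.7564277 ])}
top {'camera_matrix': array([[546.71840624,   0.        , 318.63506817],
       [  0.        , 546.71840624, 230.88268973],
       [  0.        ,   0.        ,   1.        ]]), 'k1': 0.01481253451922183, 'rvec': array([ 2.11614444, -2.13338585,  0.20030534]), 'tvec': array([0.04792356, 0.57128553, 1.20499792])}
```

View pics/top0.png

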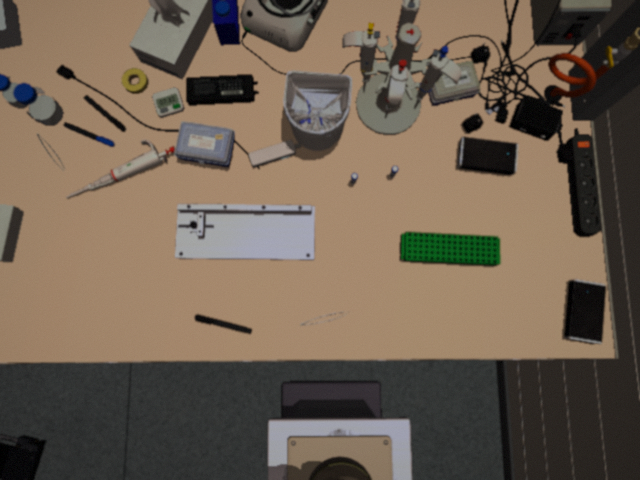

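View pics/scene0.png

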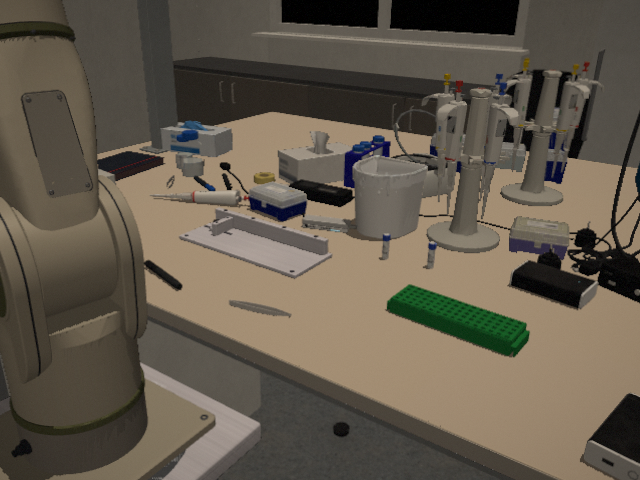

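The top view shows the rack (green) at about (450,249) and the fixture at (176–315, 206–259). The stop is near (198,225) and the fence is along the top edge. The scene view agrees.

```bash
cat > h.py <<'E'
import cv2, numpy as np
from bench import r, vision
from scipy.spatial.transform import Rotation as R
def ray(n,px):
    c=vision.get_calibration(n); K=c["camera_matrix"]; px=np.atleast_2d(px).astype(float)
    d=(px-K[:2,2])/np.array([K[0,0],K[1,1]])
    u=d.copy()
    for _ in range(8): u=d/(1+c["k1"]*(u**2).sum(1,keepdims=True))
    M=cv2.Rodrigues(c["rvec"])[0]
    return -M.T@c["tvec"], np.c_[u,np.ones(len(u))]@M
def onplane(n,px,z):
    o,D=ray(n,px); return o+D*((z-o[2])/D[:,2])[:,None]
def green(p):
    h=cv2.cvtColor(p,cv2.COLOR_BGR2HSV); m=cv2.inRange(h,(50,120,40),(75,255,255))
    return max(cv2.findContours(m,cv2.RETR_EXTERNAL,cv2.CHAIN_APPROX_NONE)[0],key=cv2.contourArea)
E
python3 - <<'E'
from h import *
p=cv2.imread("pics/top0.png"); d=np.load("pics/top0.npy")
for z in(0.028,0.017):
    P=onplane("top",green(p)[:,0],z)[:,:2]; b=cv2.minAreaRect((P*1000).astype(np.float32)); print(z,b)
    print(cv2.boxPoints(b).round(1).tolist())
# fixture: bright mask
g=cv2.cvtColor(p,cv2.COLOR_BGR2HSV); m=((g[...,1]<60)&(g[...,2]>110)).astype(np.uint8); m[:195]=0;m[270:]=0;m[:,:165]=0;m[:,330:]=0
c=max(cv2.findContours(m,0,1)[0],key=cv2.contourArea)
b=cv2.minAreaRect(c.astype(np.float32)); print(b)
front=np.array([[x,np.where(m[:,x])[0].max()+.5] for x in range(185,308)]); F=onplane("top",front,.008)
k=np.polyfit(F[:,1],F[:,0],1); print("front edge x at ymid",k, np.degrees(np.arctan(k[0])))
for side in(0,1):
    e=[]
    for y in range(222,256):
        w=np.where(m[y])[0]; e.append([(w.min()-.5,w.max()+.5)[side],y])
    E=onplane("top",e,.008); print("side",side,np.median(E[:,1]),np.polyfit(E[:,0],E[:,1],1))
crop=p[195:270,165:330]; big=cv2.resize(crop,None,fx=4.8,fy=4.8,interpolation=cv2.INTER_CUBIC)
s=cv2.imread("pics/scene0.png")[200:280,170:340]; sb=cv2.resize(s,(big.shape[1],int(80*big.shape[1]/170)) )[:,:]
cv2.imwrite("pics/fix.png",cv2.resize(np.vstack([big,sb]),(600,540)))
print((big.shape,sb.shape))
E
```

```text
0.028 ((532.7985229492188, -262.6429443359375), (228.82080078125, 67.30767822265625), 86.6236343383789)
[[492.5, -374.8999938964844], [559.7000122070312, -378.79998779296875], [573.0999755859375, -150.39999389648438], [505.8999938964844, -146.39999389648438]]
0.017 ((534.4884033203125, -265.3398132324219), (230.8155975341797, 67.8944091796875), 86.62364196777344)
[[493.79998779296875, -378.5], [561.5999755859375, -382.5], [575.2000122070312, -152.10000610351562], [507.3999938964844, -148.10000610351562]]
((244.5103759765625, 231.21377563476562), (140.648681640625, 55.4498176574707), 0.46205270290374756)
front edge x at ymid [0.02036283 0.50974101] 1.1665432659599078
side 0 0.3848578653071185 [-0.01120101  0.39128649]
side 1 0.05315136634055009 [-0.00682706  0.05698682]
((360, 792, 3), (372, 792, 3))
```

View pics/fix.png

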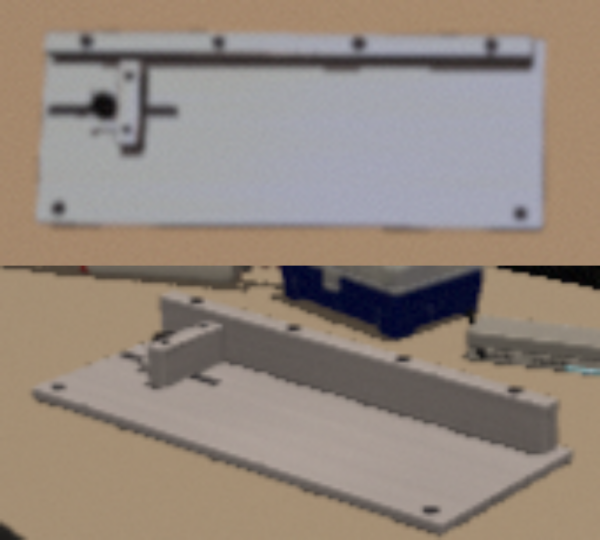

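```bash
cat >> h.py <<'E'
def plan(pos,jaw,ref=None):
    """shift+turn in pendant units; jaw=angle (deg, world) of tool y"""
    s=r.read_state() if ref is None else ref; q=R.from_quat(s["eef_rot"]); a=np.radians(jaw)
    y=np.array([np.cos(a),np.sin(a),0]); x=np.array([0,0,-1.]); T=R.from_matrix(np.c_[x,y,np.cross(x,y)])
    sh=q.inv().apply(np.array(pos)-s["ee_pos"])/.25; tu=(q.inv()*T).as_rotvec()/1.5
    print("t%.2f"%s["time"],"pos",s["ee_pos"].round(4),"jaw",np.degrees(np.arctan2(*q.apply([0,1,0])[1::-1])).round(2),"F",s["ft_force"].round(1),"w",s["width"].round(4),"-> shift",sh.round(4),"turn",tu.round(4),"deg",np.degrees(np.linalg.norm(tu)*1.5).round(1))
E
python3 - <<'E'
from h import *
print(R.from_quat(r.read_state()["eef_rot"]).as_matrix().round(3))
for j in(-3.4,176.6): plan([.45,.36,.2],j);plan([.535,-.265,.15],j)
f=onplane("top",[[203.5,215],[203.5,223],[203.5,230]],.036); c=np.array([.579,.219]); print(f)
a=np.radians(-1.1); print((f[:,:2]-c)@np.array([[np.cos(a),-np.sin(a)],[np.sin(a),np.cos(a)]]))
E
```

```text
[[-0.     0.236  0.972]
 [-0.001  0.972 -0.236]
 [-1.    -0.001  0.   ]]Traceback (most recent call last):
  File "<stdin>", line 3, in <module>
  File "h.py", line 21, in plan
    print("t%.2f"%s["time"],"pos",s["ee_pos"].round(4),"jaw",np.degrees(np.arctan2(*q.apply([0,1,0])[1::-1])).round(2),"F",s["ft_force"].round(1),"w",s["width"].round(4),"-> shift",sh.round(4),"turn",tu.round(4),"deg",np.degrees(np.linalg.norm(tu)*1.5).round(1))
                                                                                                                                                      ^^^^^^^^^^^^^^^^
AttributeError: 'float' object has no attribute 'round'
```

```bash
sed -i 's/s\["width"\].round(4)/round(s["width"],4)/' h.py
python3 - <<'E'
from h import *
for j in(-3.4,): plan([.45,.36,.2],j);plan([.535,-.265,.15],j)
f=onplane("top",[[203.5,215],[203.5,223],[203.5,230]],.036); c=np.array([.579,.219]); print(f)
a=np.radians(-1.1); print((f[:,:2]-c)@np.array([[np.cos(a),-np.sin(a)],[np.sin(a),np.cos(a)]]))
E
```

```text
t0.10 pos [0.1478 0.6069 0.2218] jaw 76.32 F [-0.3 -0.4 -0.7] w 0.0871 -> shift [ 0.0883 -0.6736  1.4082] turn [9.276e-01 6.000e-04 7.000e-04] deg 79.7
t0.10 pos [0.1478 0.6069 0.2218] jaw 76.32 F [-0.3 -0.4 -0.7] w 0.0871 -> shift [ 0.2914 -3.0221  2.3298] turn [9.276e-01 6.000e-04 7.000e-04] deg 79.7
[[0.61494681 0.31282084 0.036     ]
 [0.59580682 0.31223627 0.036     ]
 [0.57914543 0.31172601 0.036     ]]
[[ 0.03413906  0.09449363]
 [ 0.01501382  0.09354173]
 [-0.0016347   0.09271171]]
```

```bash
P="0.1 -0.67 1 0.93 0 0"; python3 -m pendant '0.1 -0.67 1 0.93 0 0;0.1 -0.67 1 0.93 0 0;0.1 -0.67 1 0.93 0 0;0.1 -0.67 1 0.93 0 0;0.1 -0.67 1 0.93 0 0;0.1 -0.67 1 0.93 0 0;0.1 -0.67 1 0.93 0 0;0.1 -0.67 1 0.93 0 0' 1 20
python3 -c "
from h import *
plan([.535,-.265,.12],-3.4)"
```

```text
time: 0.9
ee_pos: [0.3524, 0.3836, 0.1973]
eef_rot: [0.468, 0.53, -0.469, 0.53]
ft_force: [-0.2, 0.4, 0.4]
width: 0.0868
t0.90 pos [0.3524 0.3836 0.1973] jaw 6.99 F [-0.2  0.4  0.4] w 0.0868 -> shift [0.3101 0.4091 2.6639] turn [1.209e-01 3.000e-04 1.000e-04] deg 10.4
```

```bash
python3 -m pendant '0 0.4 1 0.12 0 0;0 0.4 1 0.12 0 0;0 0.4 1 0.12 0 0;0 0.4 1 0.12 0 0;0 0.4 1 0.12 0 0;0 0.4 1 0.12 0 0;0 0.4 1 0.12 0 0'
python3 -c "
from h import *
plan([.535,-.265,.12],-3.4)"
```

```text
time: 1.6
ee_pos: [0.4843, 0.1472, 0.1975]
eef_rot: [-0.513, -0.486, 0.513, -0.487]
ft_force: [-0.8, 0.4, 0.6]
width: 0.087
t1.60 pos [0.4843 0.1472 0.1975] jaw -3.08 F [-0.8  0.4  0.6] w 0.087 -> shift [0.311  0.291  1.6354] turn [ 0.0037  0.0005 -0.0001] deg 0.3
```

```bash
python3 -m pendant '0 0.2 1 0 0 0;0 0.2 1 0 0 0;0 0.2 1 0 0 0;0 0.2 1 0 0 0;0 0.2 1 0 0 0;0 0.2 1 0 0 0;0 0.2 1 0 0 0'; python3 -m pendant '0.2 0.09 0.63 0 0 0;0.2 0.09 0.63 0 0 0;0.2 0.09 0.63 0 0 0;0.2 0.09 0.63 0 0 0;0.2 0.09 0.63 0 0 0;0.2 0.09 0.63 0 0 0'
python3 - <<'E'
from h import *
plan([.535,-.265,.012],-3.4)
p,d=vision.camera("scene"); cv2.imwrite("pics/s1.png",p)
E
```

```text
time: 2.3
ee_pos: [0.5209, -0.1017, 0.1972]
eef_rot: [-0.512, -0.488, 0.512, -0.487]
ft_force: [0.9, 1.2, 0.3]
width: 0.087
time: 2.9
ee_pos: [0.5367, -0.2571, 0.147]
eef_rot: [0.511, 0.489, -0.511, 0.488]
ft_force: [0.6, 0.7, 0.3]
width: 0.087
t2.90 pos [ 0.5367 -0.2571  0.147 ] jaw -2.61 F [0.6 0.7 0.3] w 0.087 -> shift [ 0.5401 -0.005   0.0325] turn [ 0.0091 -0.001   0.0005] deg 0.8
```

View pics/s1.png

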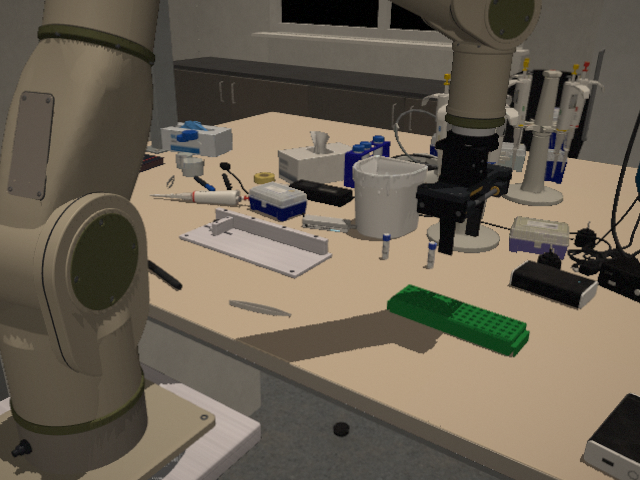

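The gripper is over the rack at about (450,240–310), with its jaws across the width. Descending.

```bash
python3 -m pendant '0.2 -0.005 0.03 0.009 0 0;0.4 -0.005 0.03 0.009 0 0;0.5 -0.005 0.03 0.009 0 0;0.54 -0.005 0.03 0.009 0 0;0.56 -0.005 0.03 0.009 0 0;0.56 -0.005 0.03 0.009 0 0;0.56 -0.005 0.03 0.009 0 0'
python3 -m pendant '0 0 0 0 0 0;0 0 0 0 0 0;0 0 0 0 0 0;0 0 0 0 0 0;0 0 0 0 0 0;0 0 0 0 0 0;0 0 0 0 0 0;0 0 0 0 0 0' -1 15
```

```text
time: 3.65
ee_pos: [0.5356, -0.2672, 0.0092]
eef_rot: [0.516, 0.484, -0.514, 0.485]
ft_force: [0.2, 0.1, -0.7]
width: 0.0874
time: 4.45
ee_pos: [0.5345, -0.2672, 0.0078]
eef_rot: [0.515, 0.484, -0.515, 0.484]
ft_force: [-1.5, 1.2, 4.8]
width: 0.066
```

```bash
python3 -m pendant '-0.1 0 0 0 0 0;-0.25 0 0 0 0 0;-0.4 0 0 0 0 0;-0.5 0 0 0 0 0;-0.5 0 0 0 0 0;-0.5 0 0 0 0 0' -1 20
python3 -c "
from h import *
plan([.5663,.183,.13],-1.1)"
```

```text
time: 5.05
ee_pos: [0.5343, -0.2669, 0.132]
eef_rot: [0.515, 0.485, -0.515, 0.484]
ft_force: [0.5, 0.1, -2.5]
width: 0.0659
t5.05 pos [ 0.5343 -0.2669  0.132 ] jaw -3.51 F [ 0.5  0.1 -2.5] w 0.0659 -> shift [ 0.0087  0.0176 -1.8039] turn [-0.028  -0.0003  0.    ] deg 2.4
```

```bash
python3 -m pendant '0 0 -0.08 0 0 0;0 0 -0.2 0 0 0;0 0 -0.35 0 0 0;0 0.01 -0.5 -0.01 0 0;0 0.01 -0.65 -0.02 0 0;0 0.01 -0.8 -0.028 0 0;0 0.01 -0.95 -0.028 0 0;0 0.01 -1 -0.028 0 0' 
python3 -m pendant '0 0 -0.15 0 0 0;0 0 -0.3 0 0 0;0 0 -0.45 0 0 0;0 0 -0.6 0 0 0;0 0 -0.7 0 0 0;0 0 -0.76 0 0 0;0 0 -0.76 0 0 0;0 0 -0.76 0 0 0'
python3 - <<'E'
from h import *
plan([.5663,.183,.02],-1.1)
for n in("top","scene"):
    p,d=vision.camera(n); cv2.imwrite(f"pics/{n}2.png",p)
E
```

```text
time: 5.85
ee_pos: [0.5513, -0.0128, 0.1305]
eef_rot: [-0.503, -0.498, 0.504, -0.495]
ft_force: [-0.5, 1.1, -1.9]
width: 0.0661
time: 6.65
ee_pos: [0.5559, 0.1704, 0.1319]
eef_rot: [-0.505, -0.495, 0.506, -0.495]
ft_force: [-0.1, -0.8, -1.7]
width: 0.0659
t6.65 pos [0.5559 0.1704 0.1319] jaw -1.19 F [-0.1 -0.8 -1.7] w 0.0659 -> shift [ 0.4474  0.041  -0.052 ] turn [-0.0011  0.0009  0.0005] deg 0.1
```

View pics/scene2.png

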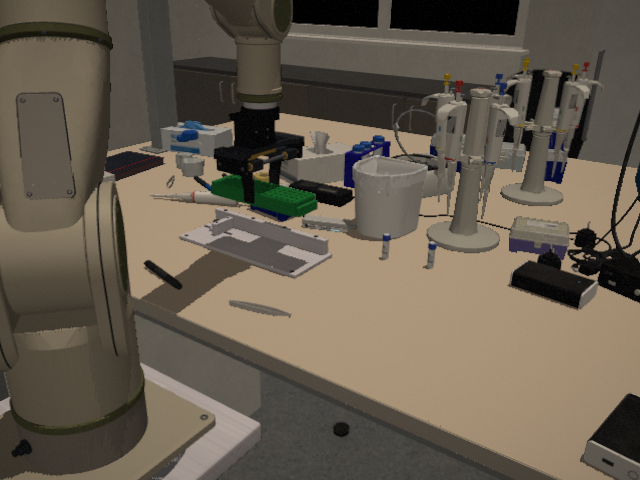

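The rack is held level above the plate. Lowering it.

```bash
python3 -m pendant '0 0.04 -0.05 0 0 0;0.15 0.04 -0.05 0 0 0;0.3 0.04 -0.05 0 0 0;0.38 0.04 -0.05 0 0 0;0.42 0.04 -0.05 0 0 0;0.44 0.04 -0.05 0 0 0;0.445 0.04 -0.05 0 0 0;0.445 0.04 -0.05 0 0 0'
python3 -m pendant '0.005 0 0 0 0 0;0.01 0 0 0 0 0;0.015 0 0 0 0 0;0.015 0 0 0 0 0'
python3 -c "
from h import *
plan([.5663,.183,.0158],-1.1)"
```

```text
time: 7.55
ee_pos: [0.567, 0.1845, 0.0223]
eef_rot: [0.505, 0.495, -0.504, 0.495]
ft_force: [0.3, -0.4, -1.2]
width: 0.0663
time: 7.95
ee_pos: [0.5661, 0.1845, 0.0175]
eef_rot: [0.505, 0.495, -0.505, 0.495]
ft_force: [0.4, 0.4, -0.9]
width: 0.0658
t7.95 pos [0.5661 0.1845 0.0175] jaw -1.11 F [ 0.4  0.4 -0.9] w 0.0658 -> shift [0.0068 0.0007 0.006 ] turn [-0.0001 -0.0001  0.    ] deg 0.0
```

```bash
python3 -m pendant '0.004 0 0 0 0 0;0.006 0 0 0 0 0;0.006 0 0 0 0 0'
python3 -m pendant '0 0 0 0 0 0;0 0 0 0 0 0;0 0 0 0 0 0;0 0 0 0 0 0;0 0 0 0 0 0' 0.66
python3 -m pendant '-0.04 0 0 0 0 0;-0.12 0 0 0 0 0;-0.25 0 0 0 0 0;-0.3 0 0 0 0 0;-0.3 0 0 0 0 0'
python3 - <<'E'
from h import *
plan([.5663-.033-.035,.183,.1],-1.1)
for n in("top","scene"):
    p,d=vision.camera(n); cv2.imwrite(f"pics/{n}3.png",p)
    if n=="top":t=p[190:275,160:330]
    else: s=p[170:290,150:350]
cv2.imwrite("pics/c3.png",np.vstack([cv2.resize(t,(560,280),interpolation=2),cv2.resize(s,(560,300),interpolation=2)]))
E
```

```text
time: 8.25
ee_pos: [0.5661, 0.1845, 0.0159]
eef_rot: [-0.505, -0.495, 0.505, -0.495]
ft_force: [0.5, 0.1, -1.9]
width: 0.0659
time: 8.75
ee_pos: [0.5662, 0.1845, 0.0161]
eef_rot: [0.505, 0.495, -0.505, 0.495]
ft_force: [-0.9, 0.2, -0.0]
width: 0.0724
time: 9.25
ee_pos: [0.5676, 0.1849, 0.0934]
eef_rot: [0.506, 0.495, -0.503, 0.495]
ft_force: [-0.1, 0.2, -0.8]
width: 0.0722
t9.25 pos [0.5676 0.1849 0.0934] jaw -1.12 F [-0.1  0.2 -0.8] w 0.0722 -> shift [-0.0272 -0.2767  0.0131] turn [-0.0003 -0.0015 -0.0023] deg 0.2
```

View pics/c3.png

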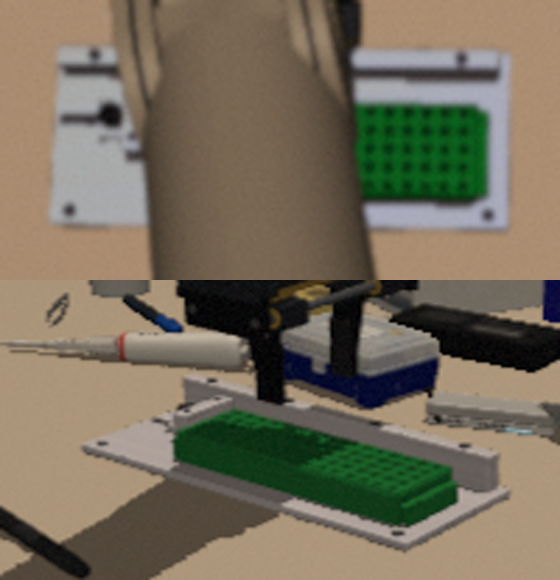

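The rack is upright on the plate, clear of the fence and stop. Next I move to its front side with the fingers shut and push it toward the fence.

```bash
python3 -m pendant '0 -0.1 0.013 0 0 0;0 -0.2 0.013 0 0 0;0 -0.27 0.013 0 0 0;0.1 -0.27 0.013 0 0 0;0.2 -0.27 0.013 0 0 0;0.25 -0.27 0.013 0 0 0;0.3 -0.27 0.013 0 0 0;0.3 -0.27 0.013 0 0 0' -1
python3 -m pendant '0 0.04 0 0 0 0;0 0.06 0 0 0 0;0 0.08 0 0 0 0;0 0.1 0 0 0 0;0 0.11 0 0 0 0'
python3 -c "
from h import *
plan([.5426,.183,.018],-1.1)"
```

```text
time: 10.15
ee_pos: [0.4977, 0.1819, 0.0144]
eef_rot: [-0.504, -0.495, 0.506, -0.495]
ft_force: [-0.3, 0.2, -0.2]
width: 0.016
time: 10.65
ee_pos: [0.5266, 0.182, 0.0163]
eef_rot: [0.505, 0.495, -0.505, 0.495]
ft_force: [-1.0, 0.8, 2.1]
width: 0.0009
t10.65 pos [0.5266 0.182  0.0163] jaw -1.13 F [-1.   0.8  2.1] w 0.0009 -> shift [-0.0069  0.0638 -0.0052] turn [-0.0003 -0.0002  0.    ] deg 0.0
```

```bash
python3 -m pendant '0 0.015 0 0 0 0;0 0.03 0 0 0 0;0 0.04 0 0 0 0;0 0.04 0 0 0 0'
for i in 1; do python3 -m pendant '0 0.005 0 0 0 0;0 0.01 0 0 0 0;0 0.01 0 0 0 0'; done; python3 -m pendant '0 0.005 0 0 0 0;0 0.01 0 0 0 0;0 0.01 0 0 0 0'
```

```text
time: 11.05
ee_pos: [0.5366, 0.1817, 0.0161]
eef_rot: [0.505, 0.495, -0.505, 0.495]
ft_force: [0.7, -0.1, -0.6]
width: 0.0005
time: 11.35
ee_pos: [0.5388, 0.1818, 0.016]
eef_rot: [0.505, 0.495, -0.505, 0.495]
ft_force: [-0.7, -0.2, -0.1]
width: 0.0001
time: 11.65
ee_pos: [0.5414, 0.1817, 0.016]
eef_rot: [0.505, 0.495, -0.505, 0.495]
ft_force: [0.7, 1.0, 0.0]
width: 0.0003
```

```bash
python3 -m pendant '0 0.004 0 0 0 0;0 0.008 0 0 0 0;0 0.008 0 0 0 0'; python3 -m pendant '0 0.004 0 0 0 0;0 0.008 0 0 0 0;0 0.008 0 0 0 0'
python3 - <<'E'
from h import *
p,d=vision.camera("scene"); cv2.imwrite("pics/c4.png",cv2.resize(p[170:290,150:350],(700,420),interpolation=2))
E
```

```text
time: 11.95
ee_pos: [0.5433, 0.1817, 0.016]
eef_rot: [0.505, 0.495, -0.505, 0.495]
ft_force: [-0.0, 0.7, -0.9]
width: 0.0002
time: 12.25
ee_pos: [0.5454, 0.1816, 0.0161]
eef_rot: [0.505, 0.495, -0.505, 0.495]
ft_force: [-1.4, 0.1, 0.5]
width: 0.0003
```

View pics/c4.png

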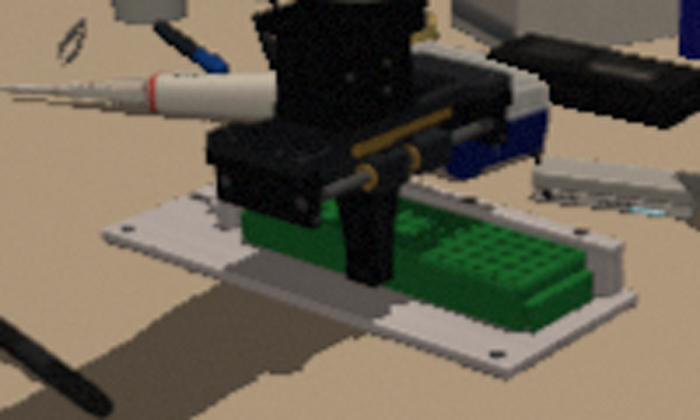

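The finger is against the rack's front side, and the rack is nearly at the fence. Continuing in small steps.

```bash
for i in 1; do python3 -m pendant '0 0.004 0 0 0 0;0 0.008 0 0 0 0;0 0.008 0 0 0 0'; done;  python3 -m pendant '0 0.004 0 0 0 0;0 0.008 0 0 0 0;0 0.008 0 0 0 0'
```

```text
time: 12.6
ee_pos: [0.5473, 0.1816, 0.016]
eef_rot: [0.505, 0.495, -0.505, 0.495]
ft_force: [-0.6, -0.6, -0.5]
width: 0.0005
time: 12.9
ee_pos: [0.5487, 0.1816, 0.0159]
eef_rot: [-0.505, -0.495, 0.505, -0.495]
ft_force: [-4.0, -0.3, 3.1]
width: 0.0005
```

```bash
python3 -m pendant '0 0.003 0 0 0 0;0 0.006 0 0 0 0;0 0.006 0 0 0 0;0 0.006 0 0 0 0'
```

```text
time: 13.3
ee_pos: [0.5487, 0.1815, 0.0157]
eef_rot: [-0.504, -0.496, 0.506, -0.494]
ft_force: [-12.4, -0.9, 8.3]
width: 0.0006
```

The rack is against the fence: 12 N at the last step with no further motion. Now backing off and going round to the near end.

```bash
python3 -m pendant '0 -0.03 0 0 0 0;0 -0.08 0 0 0 0;-0.15 -0.08 0 0 0 0;-0.3 -0.08 0 0 0 0;-0.36 -0.08 0.1 0 0 0;-0.36 -0.08 0.3 0 0 0;-0.36 -0.08 0.5 0 0 0;-0.36 -0.08 0.56 0 0 0'
python3 -c "
from h import *
plan([.5876,.035,.1],-1.1)
plan([.5876,.035,.018],-1.1)"
```

```text
time: 14.1
ee_pos: [0.528, 0.0359, 0.1066]
eef_rot: [0.507, 0.493, -0.506, 0.494]
ft_force: [0.0, -0.2, 0.1]
width: -0.0001
t14.10 pos [0.528  0.0359 0.1066] jaw -1.5 F [ 0.  -0.2  0.1] w -0.0001 -> shift [ 0.0269  0.2384 -0.0025] turn [-0.0047  0.0006 -0.0013] deg 0.4
t14.10 pos [0.528  0.0359 0.1066] jaw -1.5 F [ 0.  -0.2  0.1] w -0.0001 -> shift [ 0.3549  0.2377 -0.0028] turn [-0.0047  0.0006 -0.0013] deg 0.4
```

```bash
python3 -m pendant '0 0.12 0 0 0 0;0 0.24 0 0 0 0;0 0.24 0 0 0 0;0.12 0.24 0 0 0 0;0.24 0.24 0 0 0 0;0.32 0.24 0 0 0 0;0.35 0.24 0 0 0 0;0.35 0.24 0 0 0 0'
python3 - <<'E'
from h import *
plan([.588,.06,.018],-1.1)
p,d=vision.camera("scene"); cv2.imwrite("pics/c5.png",cv2.resize(p[170:290,150:350],(700,420),interpolation=2))
E
```

```text
time: 14.9
ee_pos: [0.5873, 0.0408, 0.0179]
eef_rot: [-0.504, -0.495, 0.505, -0.495]
ft_force: [-0.9, 0.2, 0.9]
width: 0.0005
t14.90 pos [0.5873 0.0408 0.0179] jaw -1.11 F [-0.9  0.2  0.9] w 0.0005 -> shift [-0.0003  0.0015 -0.0767] turn [-0.0001  0.0003  0.0008] deg 0.1
```

View pics/c5.png

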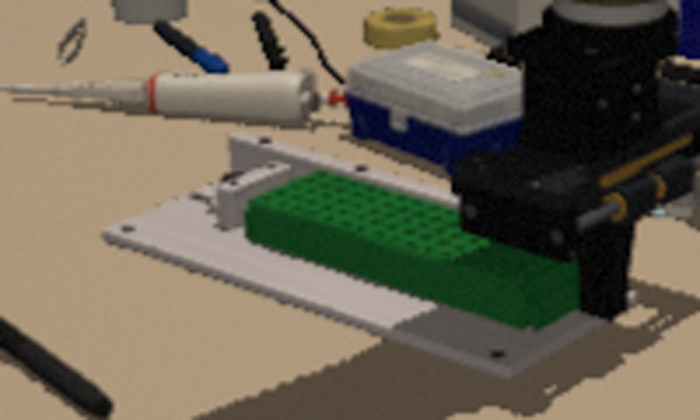

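The rack lies along the fence. There's a small gap to the stop at about (245,205), and the finger is behind the near end. Advancing in steps.

```bash
python3 -m pendant '0 0 -0.03 0 0 0;0 0 -0.055 0 0 0;0 0 -0.068 0 0 0;0 0 -0.068 0 0 0;0 0 -0.068 0 0 0'; python3 -m pendant '0 0 -0.004 0 0 0;0 0 -0.008 0 0 0;0 0 -0.012 0 0 0;0 0 -0.012 0 0 0'
```

```text
time: 15.45
ee_pos: [0.5883, 0.058, 0.0187]
eef_rot: [0.505, 0.495, -0.505, 0.495]
ft_force: [-0.2, -0.1, -0.2]
width: 0.0005
time: 15.85
ee_pos: [0.5883, 0.0606, 0.0185]
eef_rot: [-0.505, -0.495, 0.505, -0.495]
ft_force: [0.8, -0.8, -0.3]
width: 0.0001
```

```bash
python3 -m pendant '0 0 -0.003 0 0 0;0 0 -0.006 0 0 0;0 0 -0.006 0 0 0;0 0 -0.006 0 0 0'
```

```text
time: 16.25
ee_pos: [0.5883, 0.0624, 0.0185]
eef_rot: [0.505, 0.495, -0.505, 0.495]
ft_force: [-0.6, -0.6, 0.3]
width: 0.0005
```

```bash
cat > chk.py <<'E'
import sys
from bench import r
s=r.read_state(); f=s["ft_force"]; print(s["ee_pos"].round(4),f.round(1)); sys.exit(f[1]<-2.5)
E
python3 -m pendant '0 0 -0.002 0 0 0;0 0 -0.004 0 0 0;0 0 -0.004 0 0 0' >/dev/null; python3 chk.py && python3 -m pendant '0 0 -0.002 0 0 0;0 0 -0.004 0 0 0;0 0 -0.004 0 0 0' >/dev/null; python3 chk.py && python3 -m pendant '0 0 -0.002 0 0 0;0 0 -0.004 0 0 0;0 0 -0.004 0 0 0' >/dev/null; python3 chk.py && python3 -m pendant '0 0 -0.002 0 0 0;0 0 -0.004 0 0 0;0 0 -0.004 0 0 0' >/dev/null; python3 chk.py
```

```text
[0.5884 0.0633 0.0185] [ 0.3 -1.8 -0.5]
[0.5884 0.0633 0.0185] [ 0.3 -1.8 -0.5]
[0.5884 0.0633 0.0185] [ 0.3 -1.8 -0.5]
[0.5884 0.0633 0.0185] [ 0.3 -1.8 -0.5]False
False
False
False
```

```bash
sed -i 's/exit(f\[1\]<-2.5)/exit(int(f[1]<-2.5))/' chk.py
python3 chk.py && python3 -m pendant '0 0 -0.002 0 0 0;0 0 -0.004 0 0 0;0 0 -0.004 0 0 0' >/dev/null; python3 chk.py && python3 -m pendant '0 0 -0.002 0 0 0;0 0 -0.004 0 0 0;0 0 -0.004 0 0 0' >/dev/null; python3 chk.py && python3 -m pendant '0 0 -0.002 0 0 0;0 0 -0.004 0 0 0;0 0 -0.004 0 0 0' >/dev/null; python3 chk.py && python3 -m pendant '0 0 -0.002 0 0 0;0 0 -0.004 0 0 0;0 0 -0.004 0 0 0' >/dev/null; python3 chk.py
```

```text
[0.5884 0.0633 0.0185] [ 0.3 -1.8 -0.5]
[0.5884 0.0644 0.0185] [-0.7 -1.   0. ]
[0.5884 0.0654 0.0185] [-0.1 -0.8 -0.2]
[0.5884 0.0664 0.0185] [ 0.5 -1.2 -0.3]
[0.5884 0.0674 0.0185] [ 0.4 -0.6  0.5]
```

```bash
python3 chk.py && python3 -m pendant '0 0 -0.002 0 0 0;0 0 -0.004 0 0 0;0 0 -0.004 0 0 0' >/dev/null; python3 chk.py && python3 -m pendant '0 0 -0.002 0 0 0;0 0 -0.004 0 0 0;0 0 -0.004 0 0 0' >/dev/null; python3 chk.py && python3 -m pendant '0 0 -0.002 0 0 0;0 0 -0.004 0 0 0;0 0 -0.004 0 0 0' >/dev/null; python3 chk.py && python3 -m pendant '0 0 -0.002 0 0 0;0 0 -0.004 0 0 0;0 0 -0.004 0 0 0' >/dev/null; python3 chk.py;python3 chk.py && python3 -m pendant '0 0 -0.002 0 0 0;0 0 -0.004 0 0 0;0 0 -0.004 0 0 0' >/dev/null; python3 chk.py && python3 -m pendant '0 0 -0.002 0 0 0;0 0 -0.004 0 0 0;0 0 -0.004 0 0 0' >/dev/null; python3 chk.py
```

```text
[0.5884 0.0674 0.0185] [ 0.4 -0.6  0.5]
[0.5884 0.0684 0.0185] [-0.2 -0.   0. ]
[0.5884 0.0694 0.0185] [-0.6 -0.9  0.3]
[0.5885 0.0701 0.0185] [-0.3 -2.2  0.4]
[0.5885 0.0703 0.0185] [-1.3 -5.2  0.4]
[0.5885 0.0703 0.0185] [-1.3 -5.2  0.4]
[0.5885 0.0703 0.0185] [-1.3 -5.2  0.4]
[0.5885 0.0703 0.0185] [-1.3 -5.2  0.4]
```

Contact with the stop: force rose to 5 N while the motion stalled. Backing off and checking from above.

```bash
python3 -m pendant '0 0 0.03 0 0 0;0 0 0.08 0 0 0;-0.15 0 0.12 0 0 0;-0.3 0 0.25 0 0 0;-0.4 0 0.4 0 0 0;-0.4 0 0.6 0 0 0;-0.4 0 0.8 0 0 0;-0.4 0 0.9 0 0 0'
python3 - <<'E'
from h import *
plan([.52,.19,.018],-1.1)
p,d=vision.camera("top"); s,_=vision.camera("scene"); cv2.imwrite("pics/top6.png",p)
t=cv2.resize(p[195:270,165:330],(660,300),interpolation=2); s=cv2.resize(s[190:280,170:340],(566,300),interpolation=2)
s=cv2.copyMakeBorder(s,0,0,0,94,0); cv2.imwrite("pics/c6.png",np.vstack([t,s]))
for z in(.036,.025):
    b=cv2.minAreaRect((onplane("top",green(p)[:,0],z)[:,:2]*1000).astype(np.float32)); print(z,b)
E
```

```text
time: 19.75
ee_pos: [0.5829, -0.1596, 0.1193]
eef_rot: [-0.506, -0.493, 0.506, -0.494]
ft_force: [0.8, -0.5, -0.0]
width: 0.0004
t19.75 pos [ 0.5829 -0.1596  0.1193] jaw -1.41 F [ 0.8 -0.5 -0. ] w 0.0004 -> shift [ 0.4031 -0.2863 -1.3923] turn [-0.0036  0.0008 -0.0007] deg 0.3
0.036 ((590.2904052734375, 198.2073211669922), (228.07095336914062, 66.72272491455078), 89.53707122802734)
0.025 ((592.495361328125, 199.536376953125), (230.07186889648438, 67.30812072753906), 89.53704833984375)
```

View pics/c6.png

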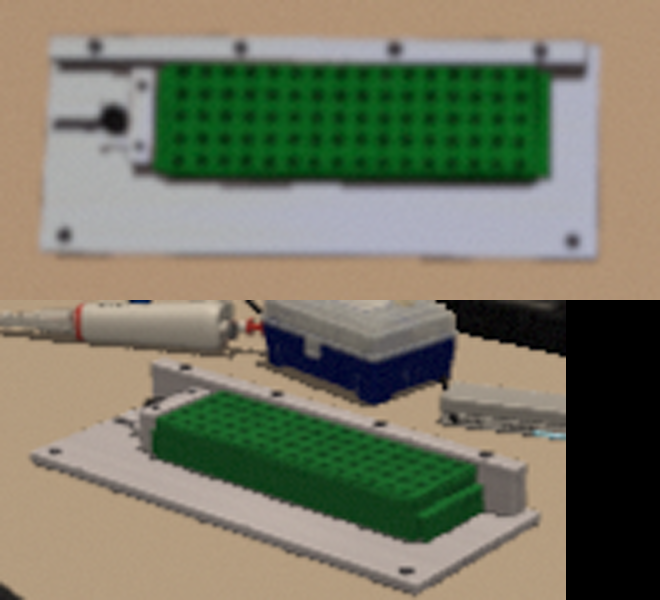

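```bash
python3 -m pendant '0 -0.15 -0.2 0 0 0;0 -0.3 -0.4 0 0 0;0 -0.32 -0.6 0 0 0;0 -0.32 -0.8 0 0 0;0 -0.32 -0.98 0 0 0;0 -0.32 -0.98 0 0 0;0 -0.32 -0.98 0 0 0'
python3 - <<'E'
from h import *
plan([.52,.197,.018],-1.1)
p=cv2.imread("pics/top6.png"); g=cv2.cvtColor(p,cv2.COLOR_BGR2HSV).astype(int)
m=((g[...,1]<60)&(g[...,2]>110)); gm=cv2.inRange(g.astype(np.uint8),(50,120,40),(75,255,255))>0
cols=np.arange(212,296)
def ang(rows,z):
    P=onplane("top",np.c_[cols,rows],z); k=np.polyfit(P[:,1],P[:,0],1); e=P[:,0]-np.polyval(k,P[:,1]); ok=abs(e)<.002
    k=np.polyfit(P[ok,1],P[ok,0],1); return np.degrees(np.arctan(k[0])), np.polyval(k,.2), ok.mean()
print("plate front",ang([np.where(m[180:270,c])[0].max()+180 for c in cols],.008))
print("rack front",ang([np.where(gm[180:270,c])[0].max()+180 for c in cols],.036))
print("rack far",ang([np.where(gm[180:270,c])[0].min()+180 for c in cols],.036))
print("fence back",ang([np.where(m[196:270,c])[0].min()+196 for c in cols],.042))
E
```

```text
time: 20.55
ee_pos: [0.5083, 0.097, 0.1185]
eef_rot: [0.504, 0.497, -0.503, 0.496]
ft_force: [-0.2, -0.7, 0.3]
width: 0.0006
t20.55 pos [0.5083 0.097  0.1185] jaw -0.74 F [-0.2 -0.7  0.3] w 0.0006 -> shift [ 0.4025  0.0418 -0.4001] turn [ 0.0042 -0.001   0.0002] deg 0.4
plate front (np.float64(1.4978554886203161), np.float64(0.5150279712821136), np.float64(1.0))
rack front (np.float64(1.385949070984912), np.float64(0.5579772888388149), np.float64(0.9761904761904762))
rack far (np.float64(1.2134023148896067), np.float64(0.621928067303061), np.float64(1.0))
fence back (np.float64(0.4442106477619124), np.float64(0.6391238364052103), np.float64(0.9642857142857143))
```

```bash
python3 -m pendant '0 0.02 -0.2 0.005 0 0;0 0.02 -0.4 0.005 0 0;0.15 0.02 -0.4 0.005 0 0;0.3 0.02 -0.4 0.005 0 0;0.38 0.02 -0.4 0.005 0 0;0.4 0.02 -0.4 0.005 0 0;0.4 0.02 -0.4 0.005 0 0'
python3 -c "
from h import *
plan([.546,.197,.018],-1.2)"
```

```text
time: 21.25
ee_pos: [0.5159, 0.1916, 0.0185]
eef_rot: [-0.507, -0.493, 0.507, -0.493]
ft_force: [-0.1, -0.5, 0.4]
width: 0.0004
t21.25 pos [0.5159 0.1916 0.0185] jaw -1.61 F [-0.1 -0.5  0.4] w 0.0004 -> shift [ 0.0018  0.1196 -0.0248] turn [-0.0048  0.0005  0.0004] deg 0.4
```

```bash
python3 -m pendant '0 0.04 -0.02 -0.005 0 0;0 0.08 -0.02 -0.005 0 0;0 0.11 -0.02 -0.005 0 0;0 0.12 -0.02 -0.005 0 0;0 0.12 -0.02 -0.005 0 0'
python3 -m pendant '0 0.004 0 0 0 0;0 0.008 0 0 0 0;0 0.008 0 0 0 0'
python3 -m pendant '0 0.003 0 0 0 0;0 0.006 0 0 0 0;0 0.006 0 0 0 0'
```

```text
time: 21.75
ee_pos: [0.5466, 0.1966, 0.0187]
eef_rot: [0.505, 0.495, -0.505, 0.495]
ft_force: [-0.2, 0.5, 0.2]
width: 0.0005
time: 22.05
ee_pos: [0.5479, 0.1969, 0.0186]
eef_rot: [0.505, 0.495, -0.505, 0.495]
ft_force: [-0.5, -0.3, -0.9]
width: 0.0006
time: 22.35
ee_pos: [0.549, 0.1969, 0.0185]
eef_rot: [-0.505, -0.495, 0.505, -0.495]
ft_force: [-2.5, -0.3, 2.1]
width: 0.0003
```

```bash
python3 -m pendant '0 0.002 0 0 0 0;0 0.004 0 0 0 0;0 0.004 0 0 0 0'
python3 -m pendant '0 -0.03 0 0 0 0;0 -0.08 0 0 0 0;-0.15 -0.1 0 0 0 0;-0.3 -0.1 0 0 0 0;-0.36 -0.1 0.15 0 0 0;-0.36 -0.1 0.35 0 0 0;-0.36 -0.1 0.55 0 0 0;-0.36 -0.1 0.62 0 0 0'
python3 -c "
from h import *
plan([.5883,.045,.1],-1.2)
plan([.5883,.045,.018],-1.2)"
```

```text
time: 22.65
ee_pos: [0.549, 0.1969, 0.0183]
eef_rot: [-0.504, -0.496, 0.506, -0.494]
ft_force: [-8.2, 0.1, 5.7]
width: 0.0006
time: 23.45
ee_pos: [0.5223, 0.0367, 0.109]
eef_rot: [0.507, 0.493, -0.506, 0.494]
ft_force: [0.1, 0.2, -0.4]
width: 0.0004
t23.45 pos [0.5223 0.0367 0.109 ] jaw -1.46 F [ 0.1  0.2 -0.4] w 0.0004 -> shift [ 0.0366  0.2631 -0.04  ] turn [-0.0031  0.0004 -0.0011] deg 0.3
t23.45 pos [0.5223 0.0367 0.109 ] jaw -1.46 F [ 0.1  0.2 -0.4] w 0.0004 -> shift [ 0.3646  0.2626 -0.0402] turn [-0.0031  0.0004 -0.0011] deg 0.3
```

```bash
python3 -m pendant '0 0.12 0 0 0 0;0 0.26 0 0 0 0;0 0.26 0 0 0 0;0.12 0.26 0 0 0 0;0.24 0.26 0 0 0 0;0.32 0.26 0 0 0 0;0.36 0.26 0 0 0 0;0.36 0.26 0 0 0 0' 
python3 -c "
from h import *
plan([.5883,.068,.018],-1.2)"
```

```text
time: 24.25
ee_pos: [0.5865, 0.0409, 0.0176]
eef_rot: [-0.504, -0.495, 0.505, -0.495]
ft_force: [0.4, -0.3, 0.2]
width: 0.0005
t24.25 pos [0.5865 0.0409 0.0176] jaw -1.12 F [ 0.4 -0.3  0.2] w 0.0005 -> shift [-0.0015  0.005  -0.1084] turn [0.0009 0.0004 0.0011] deg 0.1
```

```bash
python3 -m pendant '0 0 -0.03 0 0 0;0 0 -0.06 0 0 0;0 0 -0.085 0 0 0;0 0 -0.1 0 0 0;0 0 -0.108 0 0 0;0 0 -0.108 0 0 0'>/dev/null
python3 chk.py && python3 -m pendant '0 0 -0.002 0 0 0;0 0 -0.004 0 0 0;0 0 -0.004 0 0 0' >/dev/null; python3 chk.py && python3 -m pendant '0 0 -0.002 0 0 0;0 0 -0.004 0 0 0;0 0 -0.004 0 0 0' >/dev/null; python3 chk.py && python3 -m pendant '0 0 -0.001 0 0 0;0 0 -0.002 0 0 0;0 0 -0.002 0 0 0' >/dev/null; python3 chk.py && python3 -m pendant '0 0 -0.001 0 0 0;0 0 -0.002 0 0 0;0 0 -0.002 0 0 0' >/dev/null; python3 chk.py
```

```text
[0.588  0.0684 0.0186] [ 0.   0.1 -0.3]
[0.588  0.0689 0.0185] [-0.1 -0.6 -0.2]
[0.588  0.07   0.0185] [ 0.8 -0.5  0.7]
[0.588  0.0701 0.0185] [-0.1 -2.2 -0.4]
[0.588  0.0703 0.0185] [-0.1 -5.2  0.5]
```

The contact point repeats at 0.0703, so the stop hasn't shifted. Retreating for a last look.

```bash
python3 -m pendant '0 0 0.03 0 0 0;0 0 0.08 0 0 0;-0.15 0 0.12 0 0 0;-0.3 0 0.25 0 0 0;-0.4 0 0.4 0 0 0;-0.4 0 0.6 0 0 0;-0.4 0 0.8 0 0 0;-0.4 0 0.9 0 0 0'
python3 - <<'E'
from h import *
p,d=vision.camera("top"); s,_=vision.camera("scene")
t=cv2.resize(p[195:270,165:330],(660,300),interpolation=2); s=cv2.resize(s[190:280,170:340],(566,300),interpolation=2)
s=cv2.copyMakeBorder(s,0,0,0,94,0); cv2.imwrite("pics/c7.png",np.vstack([t,s]))
q=cv2.imread("pics/top0.png"); dd=cv2.absdiff(p,q).max(2); dd[:,150:]*=1
# stop knob / bystander shift check
for n,(a,b,c,e) in dict(stop=(210,240,178,200),marker=(310,338,190,256),forceps=(308,332,298,348),reader=(140,170,245,300),tubes=(160,190,340,402)).items():
    A,B=[cv2.cvtColor(i[a:b,c:e],6).astype(np.float32) for i in(q,p)]; print(n,np.round(cv2.phaseCorrelate(A,B),2) if 0 else cv2.phaseCorrelate(A,B))
E
```

```text
time: 26.85
ee_pos: [0.5824, -0.1598, 0.1193]
eef_rot: [0.506, 0.493, -0.506, 0.494]
ft_force: [-0.2, -0.8, -0.2]
width: 0.0003
stop ((0.017058734316712787, -0.08840458735365608), 1.049664212928878)
marker ((-0.04580344205081133, -0.011710378707356028), 0.9515183762819679)
forceps ((19.2074775964501, 5.125672669614039), 0.3187427115440369)
reader ((0.03986186475928477, -0.0015974271167298326), 0.9960042936272091)
tubes ((-0.16388103368692697, 0.04830879156517831), 0.7135560611883799)
```

View pics/c7.png

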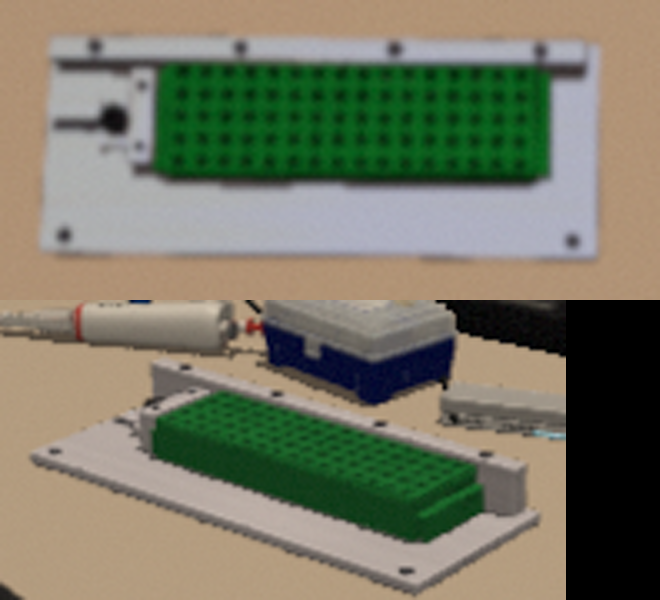

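The rack sits against the fence and stop in both views. The forceps correlation was poor, with a low peak, possibly because the arm or its shadow is over that spot, so I'll check it in the scene view.

Run:
```python
from h import *
s,_=vision.camera("scene"); t,_=vision.camera("top"); q=cv2.imread("pics/scene0.png"); q2=cv2.imread("pics/top0.png")
a=[cv2.resize(i[290:330,215:305],(360,160),interpolation=2) for i in(q,s)]; b=[cv2.resize(i[300:340,280:370],(360,160),interpolation=2) for i in(q2,t)]
cv2.imwrite("pics/f.png",np.vstack([np.hstack(a),np.hstack(b)]))
```

```text
(no output)
```

View pics/f.png

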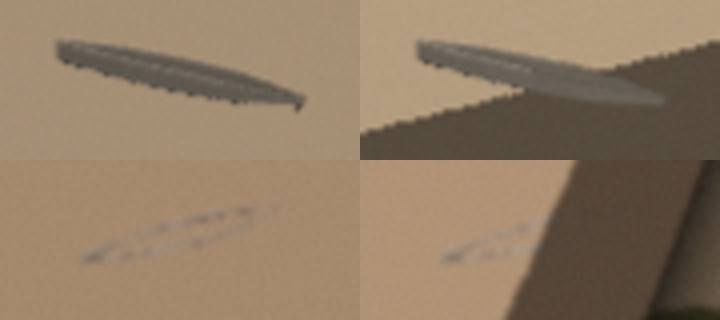

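The forceps are in the same place in both views, at about (57–303, 45–103) in the scene crop. Only the arm's shadow changed there.

```bash
python3 -c "
from bench import r,close_job
print(r.read_state()['time']); close_job()"
```

```text
27.05
the job is handed in; nothing more can be done
```

The rack is upright on the fixture plate, against the long fence and the end stop, and the job was handed in at 27 s with the gripper clear.

- **Fence:** I gripped the rack across its middle and set it down clear of the fence and stop. Then I pushed it to the fence with the fingers shut, at up to 12 N. A second push to about 8 N met the fence at the same place to within 0.3 mm.
- **End stop:** I felt for it in steps of 1 mm or less and stopped at about 5 N, against the roughly 16 N at which it yields. A repeat push met it at the same point (TCP y = 0.0703 m). Image comparison showed the stop had moved less than 0.1 pixel.
- **Squareness:** In the top view, taken after the first end push, the rack's edges lay at 1.2–1.4° and the plate's front edge at 1.5°. That agrees within pixel noise. Two results disagreed: the back edge of the fence read 0.4° on a noisy edge, and a rougher box fit to the rack gave 0.5°. I relied on the repeated contact pushes over these.
- **Bystanders:** The marker, reader and tubes showed no measurable movement. The automatic comparison failed for the forceps because the arm and its shadow were over them. Comparing before and after crops by eye showed them unmoved.

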